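# Close the dry-storage box over an iron key, plunger by plunger

### The arm

A 7-joint arm with a two-finger parallel gripper is mounted at the origin on the work surface; the furniture and walls round the work are solid. World frame = base frame: x ahead of the robot, y to its left, z up, the work surface at z = 0. Lengths are in m, angles in rad, forces in N, time in s.
With the tool pointing down it reaches from about 0.425 to 0.875 m from the base axis. Payload 8.4 kg.
Tool frame: the origin (TCP) lies on the centre line of the jaws, within the pads' length; the fingertips stand 8 mm ahead of it and the grasp point (between the pads) lies 11 mm behind it; z points along the fingers, y is the line along which they close (so a half turn about z gives the same grasp; the last joint's range is limited). The gripper opens to 85 mm and grips with 20 to 120 N. Pads are 22 mm wide; open, the fingers measure 114 mm over their backs; the gripper's body (76 mm by 85 mm) begins 54 mm behind the grasp point. The pads swing forward as they close: fully open they stand 13 mm farther back than shut.
Start: joints at [1.129, 0.333, 0.04, 1.465, -0.013, 1.343, -0.059], TCP at [0.218, -0.612, 0.239] pointing down, gripper open.
Joint ranges: [-2.58, 2.58], [-0.38, 2.09], [-1.3, 1.39], [0.25, 2.4], [-1.5, 4.64], [0.08, 2.09], [-2.65, 2.65]. Speed limits (rad/s): [2.22, 2.22, 2.79, 2.79, 3.14, 3.14, 3.14].

### API

Orientations are given as a rotation vector (axis times angle).
In Python, from cell import r, job, monitor, snapshot gives the robot as it stands (r), with the cameras as plain functions, the job (job) and the readings (monitor).
- The arm moves only by the shell command python3 nudge.py 'ROWS'. ROWS is a JSON object whose key "steps" holds a list of rows, 1 to 10 of them, each of 5 numbers: the finger opening in m, then dx, dy, dz in parts of the range, where 1.0 means 0.25 m, then a turn about the tool's z in parts of the range, where 1.0 means pi/2 rad; each row shifts and turns the commanded pose from where the row before left it, along the tool's axes as they then stand; what a row does not reach is not made up. A row lasts 1/12 s, in which the tool goes at most 0.0417 m and 0.125 rad, less where a joint would pass 70% of its speed; a pose out of reach is approached as far as the arm can. The fingers move at their own pace and stop on an object; the grip force is fixed at half the most. Time passes only in rows, so rows that do not move let the fingers close. It prints the time, the measured TCP pose, the force, the opening and the grip force at its end. Input that does not fit is refused with a message, and nothing moves.
- monitor.read_state(): the state, without advancing time (a new reading comes with each control period).
- snapshot(name): name is "side" or "top"; returns a dict with "pixels" (400x640x3 uint8, red, green, blue), "fx", "fy", "cx", "cy" (pixels), "dist" ([k1, k2, p1, p2, k3] as OpenCV has them; the pictures are not rectified), "R" (3x3) and "t" (3): a world point X has camera coordinates R X + t. Camera axes: x right, y down, z forward; pixel columns grow to the right and rows downward; lengths in m; the calibration is good to about 2 mm. A picture is of the moment at which its call begins. There is no depth.
- job.job_done(): hands the job in; it is judged then, once.
The state is a dict: "clock": time; "qpos": joint angles; "qvel": joint speeds; "tau": joint torques, N m; "eef_pos": TCP position; "eef_rot": TCP orientation; "force": force on the tool from outside, world axes, zero at the start; "torque": the same for the moment, N m; "opening": finger opening in m; "grasp_force": force on a finger pad.
Only numpy, scipy, OpenCV 4.12 (cv2) and the standard library are available. Lean on these libraries where they do the work, as an engineer would, in place of code of your own. Each camera call takes 0.05 s, during which the arm holds its last target. There are 200 camera calls.

### The job

Close the dry box over the iron key: with a fingertip, lightly press the lid's four plungers straight down, one at a time, each fully home before the next, working crosswise so that the lid is drawn evenly onto its gasket: first the red plunger, then the black one diagonally across from it, then the black one on the same long side of the lid as the red one, and last the remaining one. Leave the box standing where it is, without lifting it or shoving it about, do not disturb the other things on the table, and finish with the hand clear.

Things in the scene. Friction and masses are not known exactly. Their poses are not given: they have to be found in the camera images.
- dry_box: dry-storage box, loose, 1.5 kg: white tub, 160 x 112 mm flange, clear lid on a foam gasket, an iron key inside. Origin at the centre of its underside, x along the 160 mm side, z up; it may stand at any yaw. Lid top 54.5 mm above the table at first, 52 mm once drawn down; only a plunger at each corner stands above the lid
- lid (a joint): how far the lid's middle has been drawn down on its gasket, m: about 0 resting loose, about 0.0025 when all four plungers are home. The lid gives and rocks a little on the gasket and springs back unless plungers hold it
- plunger_red (a joint): the red plunger: how far it is pressed, m; 0 highest, 0.008 fully home, where it meets a rubber washer (gives 1 mm per 7 N); starts between 0 and 0.002. Slides straight down against about 6.5 N of friction (8 to 10 N over the last 3 mm, where it draws down the lid) and stays where it is left
- red_top (a point): centre of the top of the red plunger, a round head 18 mm across, 5.5 mm thick, at x, y = 0.070, 0.046 m in the box frame. Moves with it: 65 to 67 mm above the table at first, 59 mm when home on its grey collar (21 mm across, 1.5 mm high, on the lid). Home, it still stands 7 mm above the lid sheet, so a wider fingertip can press it home
- plunger_far (a joint): the black plunger diagonally across from the red one: how far it is pressed, m; 0 highest, 0.008 fully home, where it meets a rubber washer (gives 1 mm per 7 N); starts between 0 and 0.002. Slides straight down against about 6.5 N of friction (8 to 10 N over the last 3 mm, where it draws down the lid) and stays where it is left
- far_top (a point): centre of the top of the black plunger diagonally across from the red one, a round head 18 mm across, 5.5 mm thick, at x, y = -0.070, -0.046 m in the box frame. Moves with it: 65 to 67 mm above the table at first, 59 mm when home on its grey collar (21 mm across, 1.5 mm high, on the lid). Home, it still stands 7 mm above the lid sheet, so a wider fingertip can press it home
- plunger_long (a joint): the black plunger on the same long side as the red one: how far it is pressed, m; 0 highest, 0.008 fully home, where it meets a rubber washer (gives 1 mm per 7 N); starts between 0 and 0.002. Slides straight down against about 6.5 N of friction (8 to 10 N over the last 3 mm, where it draws down the lid) and stays where it is left
- long_top (a point): centre of the top of the black plunger on the same long side as the red one, a round head 18 mm across, 5.5 mm thick, at x, y = -0.070, 0.046 m in the box frame. Moves with it: 65 to 67 mm above the table at first, 59 mm when home on its grey collar (21 mm across, 1.5 mm high, on the lid). Home, it still stands 7 mm above the lid sheet, so a wider fingertip can press it home
- plunger_last (a joint): the black plunger on the same short side as the red one: how far it is pressed, m; 0 highest, 0.008 fully home, where it meets a rubber washer (gives 1 mm per 7 N); starts between 0 and 0.002. Slides straight down against about 6.5 N of friction (8 to 10 N over the last 3 mm, where it draws down the lid) and stays where it is left
- last_top (a point): centre of the top of the black plunger on the same short side as the red one, a round head 18 mm across, 5.5 mm thick, at x, y = 0.070, -0.046 m in the box frame. Moves with it: 65 to 67 mm above the table at first, 59 mm when home on its grey collar (21 mm across, 1.5 mm high, on the lid). Home, it still stands 7 mm above the lid sheet, so a wider fingertip can press it home
- brown_bottle: small brown glass bottle with a cork, 36 x 36 x 84 mm; bystander, origin at the centre of its underside
- brass_weight: yellowish knobbed balance weight, 34 x 34 x 52 mm; bystander, origin at the centre of its underside
- wax_tin: flat round green-lidded tin, 72 x 72 x 24 mm; bystander, origin at the centre of its underside
- glass_jar: clear jar with a yellow lid, 64 x 64 x 112 mm; bystander, origin at the centre of its underside

How it is judged:
By the outcome, as a careful person would: the job done as asked, in the order asked, and still so for the second after the job is handed in, with the robot touching nothing.
It also fails if it takes over 58 s, if anything falls off the work surface, if the arm or the gripper's body presses on something with over 40 N, if the wrist force passes 120 N, or if a joint passes its speed limit or range.

## Working session

There is one attempt and no reset: what is moved stays moved. The work goes in short steps, Python scripts to look and compute and a shell command to move; the robot and the scene stay as the last step left them, time stands still between calls to the robot, and variables do not carry over. Pictures are saved under pics/ and viewed, at most 10 in all, crops included, and the job is handed in when it is done.

```bash
ls; mkdir -p pics; python3 - <<'E'
from cell import r, job, monitor, snapshot
import cv2,pickle
s=monitor.read_state(); print({k:s[k] for k in("clock","eef_pos","eef_rot","force","opening")})
for n in("top","side"):
    d=snapshot(n); pickle.dump(d,open(n+".pkl","wb")); cv2.imwrite(f"pics/{n}0.png",d["pixels"][:,:,::-1]); print(n,d["fx"],d["cx"],d["cy"],d["dist"],d["R"],d["t"])
E
```

```text
cell.py
nudge.py
pics
{'clock': 0.0, 'eef_pos': array([ 0.21833221, -0.61175376,  0.23841031]), 'eef_rot': array([-3.09397423e+00, -5.35607552e-01,  5.87858436e-04]), 'force': array([ 0.34375798, -0.43245838, -0.63724608]), 'opening': 0.08522638825524759}
top 489.46390438970354 317.479020127336 198.36194568209407 [-0.13649817  0.          0.          0.          0.        ] [[-0.01571217 -0.99987573  0.00128487]
 [-0.99603283  0.01553919 -0.08761931]
 [ 0.08758846 -0.00265646 -0.9961532 ]] [-0.24252813  0.50409365  1.20522413]
side 364.89109582806503 319.94539959913334 199.02023905949446 [-0.06204014  0.          0.          0.          0.        ] [[-0.99230405 -0.12245364 -0.01837855]
 [-0.05525217  0.57070127 -0.81929681]
 [ 0.11081454 -0.81197609 -0.57307501]] [0.44572838 0.24331342 0.6446792 ]
```

View pics/top0.png

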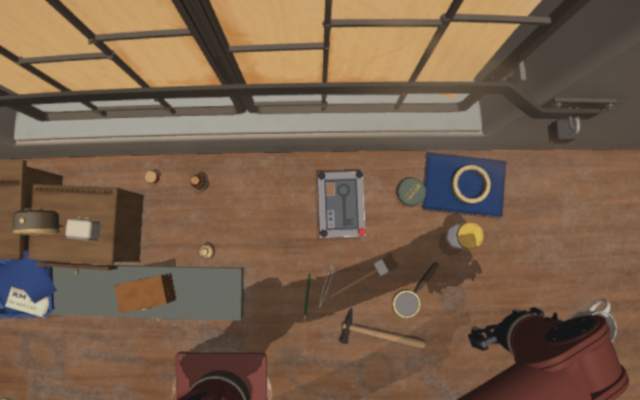

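View pics/side0.png

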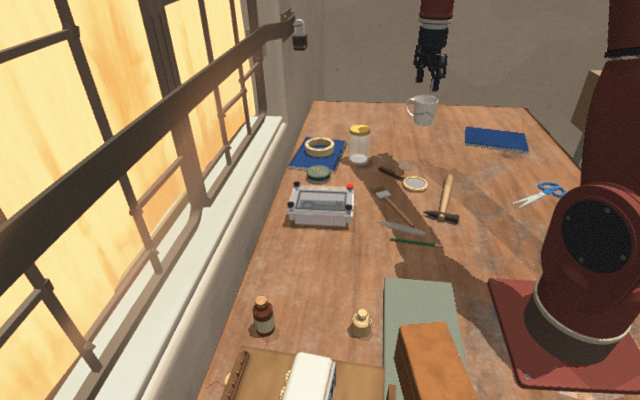

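The top view shows the box with red at (362,232), long ≈(360,174), far ≈(322,175), last ≈(323,233). In the side view red is at (350,187), long at (297,185), far at (291,207) and last at (348,207). Next I measure the heads.

```bash
cat > m.py <<'E'
import numpy as np,cv2,pickle
def K(d): return np.array([[d["fx"],0,d["cx"]],[0,d["fy"],d["cy"]],[0,0,1]])
def ray(d,uv):
    p=cv2.undistortPoints(np.array([[uv]],float),K(d),np.array(d["dist"]))[0,0]
    R=np.array(d["R"]);return -R.T@np.array(d["t"]), R.T@np.array([p[0],p[1],1])
def onz(d,uv,z):
    c,v=ray(d,uv);return c+v*(z-c[2])/v[2]
def tri(a,ua,b,ub):
    A=np.zeros((3,3));B=np.zeros(3);L=[ray(a,ua),ray(b,ub)]
    for c,v in L:
        v=v/np.linalg.norm(v);P=np.eye(3)-np.outer(v,v);A+=P;B+=P@c
    X=np.linalg.solve(A,B)
    return X,[np.linalg.norm(np.cross(v/np.linalg.norm(v),X-c)) for c,v in L]
def blob(d,uv,kind,w=7):
    im=d["pixels"].astype(int);x,y=map(int,uv);c=im[y-w:y+w+1,x-w:x+w+1];g=c.max(2)
    m=(c[...,0]>1.6*c[...,1]+30) if kind=="red" else g<60
    n,l,s,ce=cv2.connectedComponentsWithStats(m.astype(np.uint8))
    if n<2: return None
    i=1+np.argmax(s[1:,4]);return ce[i]+[x-w,y-w],s[i,4]
E
python3 - <<'E'
from m import *
t=pickle.load(open("top.pkl","rb"));s=pickle.load(open("side.pkl","rb"))
G={"red":((362,232),(350,187)),"far":((322,175),(291,207)),"long":((360,174),(297,185)),"last":((323,233),(348,207))}
for k,(a,b) in G.items():
    A=blob(t,a,"red" if k=="red" else "b");B=blob(s,b,"red" if k=="red" else "b")
    print(k,A,B,onz(t,A[0],.064).round(4) if A else "",*( tri(t,A[0],s,B[0]) if A and B else ()))
a=cv2.resize(t["pixels"][160:250,300:380],None,fx=5,fy=5,interpolation=2)
b=cv2.resize(s["pixels"][175:235,275:365],None,fx=5,fy=5,interpolation=2)
c=np.zeros((460,860,3),np.uint8);c[:450,:400]=a;c[:300,405:855]=b
cv2.imwrite("pics/crop.png",cv2.resize(c[:, :,::-1],(800,428)))
E
```

```text
red (array([361.54285714, 231.54285714]), np.int32(35)) (array([349.82758621, 185.10344828]), np.int32(29)) [ 0.4146 -0.3553  0.064 ] [ 0.41430239 -0.35517195  0.06549697] [np.float64(0.00023411701988874253), np.float64(0.00023411701988871453)]
far (array([321.08695652, 174.95652174]), np.int32(23)) (array([290.        , 204.33333333]), np.int32(18)) [ 0.5536 -0.26    0.064 ] [ 0.55337725 -0.26001838  0.06290834] [np.float64(0.00036767873797940596), np.float64(0.00036767873797950815)]
long (array([358.82608696, 173.56521739]), np.int32(23)) (array([296.11764706, 183.58823529]), np.int32(17)) [ 0.5556 -0.352   0.064 ] [ 0.55502162 -0.35207308  0.0637149 ] [np.float64(0.0006594534938250974), np.float64(0.0006594534938248225)]
last (array([323.0952381 , 232.71428571]), np.int32(21)) (array([347.88461538, 206.96153846]), np.int32(26)) [ 0.4133 -0.2625  0.064 ] [ 0.41337557 -0.2625108   0.06318655] [np.float64(7.413856098681093e-05), np.float64(7.41385609869043e-05)]
```

View pics/crop.png

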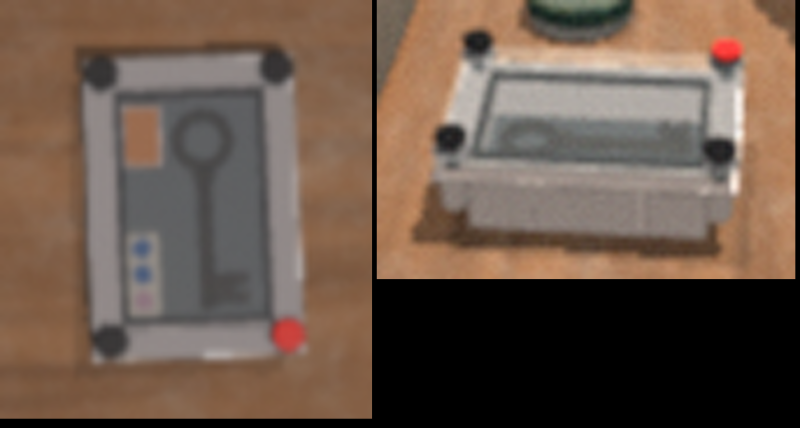

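```bash
python3 - <<'E'
from m import *
from scipy.spatial.transform import Rotation as Ro
t=pickle.load(open("top.pkl","rb"));s=pickle.load(open("side.pkl","rb"))
for p in((150,155),(330,153)): print("edge",onz(t,p,0).round(3))
for p in((215,200),(170,290)): print("side edge",onz(s,p,0).round(3))
c,v1=ray(t,(180,93));_,v2=ray(t,(420,88));n=np.cross(v1,v2)
for p in((200,125),(100,190),(270,45)):
    c2,w=ray(s,p);print("beam",(c2+w*(n@(c-c2))/(n@w)).round(3))
c,v1=ray(t,(180,140));_,v2=ray(t,(420,134));n=np.cross(v1,v2)
for p in((250,150),(225,190)):
    c2,w=ray(s,p);print("sill",(c2+w*(n@(c-c2))/(n@w)).round(3))
B=np.array([[.07,.046],[-.07,-.046],[-.07,.046],[.07,-.046]])
W=np.array([[.4145,-.3552],[.5535,-.260],[.5553,-.352],[.4133,-.2625]])
U,S,Vt=np.linalg.svd((B-B.mean(0)).T@(W-W.mean(0)));R=Vt.T@U.T
F=(B-B.mean(0))@R.T+W.mean(0);print("fit",F.round(4),"det",np.linalg.det(R),"res mm",(1e3*(F-W)).round(1),"yaw",np.arctan2(R[1,0],R[0,0]))
np.save("F.npy",F)
from cell import r, job, monitor, snapshot
q=monitor.read_state();T=Ro.from_rotvec(q["eef_rot"]).as_matrix();print(T.round(3))
E
```

```text
edge [0.623 0.186 0.   ]
edge [ 0.619 -0.285  0.   ]
side edge [ 0.787 -0.345  0.   ]
side edge [ 0.766 -0.021  0.   ]
beam [ 0.692 -0.166  0.305]
beam [0.673 0.14  0.362]
beam [ 0.685 -0.71   0.333]
sill [ 0.611 -0.196  0.24 ]
sill [ 0.609 -0.04   0.246]
fit [[ 0.415  -0.3548]
 [ 0.5533 -0.2601]
 [ 0.555  -0.3521]
 [ 0.4133 -0.2628]] det 0.9999999999999996 res mm [[ 0.5  0.4]
 [-0.2 -0.1]
 [-0.3 -0.1]
 [-0.  -0.3]] yaw -3.1225295584779755
[[ 0.942  0.336 -0.001]
 [ 0.336 -0.942  0.001]
 [-0.    -0.001 -1.   ]]
```

Careful with the scale: shifts go in shares of 0.25 m and turns go in shares of pi/2 rad. That gives: 0.115 rad / 1.5708 = 0.0732.

```bash
python3 nudge.py '{"steps":[[0,0,0,0,0.0732],[0,0,0,0,0.0732],[0,0,0,0,0.0719]]}'; python3 nudge.py '{"steps":[[0,0.098,-0.128,0,0],[0,0.098,-0.128,0,0],[0,0.098,-0.128,0,0],[0,0.098,-0.128,0,0],[0,0.098,-0.128,0,0],[0,0.098,-0.128,0,0],[0,0.098,-0.128,0,0],[0,0.098,-0.128,0,0],[0,0,0,0,0],[0,0,0,0,0]]}'
cat > rel.py <<'E'
import sys,numpy as np
from cell import r, job, monitor, snapshot
from scipy.spatial.transform import Rotation as Ro
q=monitor.read_state();T=Ro.from_rotvec(q["eef_rot"]).as_matrix();F=np.load("F.npy")
p=q["eef_pos"]
for n,f in zip(("red","far","long","last"),F):
    print(n,"tool delta to TCP z .085:",(T.T@(np.array([*f,.085])-p)).round(4))
print("yaw",np.arctan2(T[1,0],T[0,0]).round(4),"down",T[:,2].round(3),q["force"].round(2),q["clock"],q["opening"])
E
python3 rel.py
```

```text
clock: 0.35
eef_pos: [0.2183, -0.6119, 0.2387]
eef_rot: [-3.141, 0.009, 0.001]
force: [0.4, 0.3, -0.3]
opening: 0.0518
grasp_force: 0.0
clock: 1.18
eef_pos: [0.4162, -0.3537, 0.2391]
eef_rot: [-3.141, -0.008, 0.0]
force: [-1.5, -0.9, -0.3]
opening: 0.0002
grasp_force: 0.0
red tool delta to TCP z .085: [-0.0012  0.0012  0.1541]
far tool delta to TCP z .085: [ 0.1376 -0.0928  0.1542]
long tool delta to TCP z .085: [ 0.1388 -0.0008  0.1541]
last tool delta to TCP z .085: [-0.0024 -0.0908  0.1542]
yaw 0.0052 down [-0.     0.001 -1.   ] [-1.47 -0.86 -0.27] 1.1833 0.00015934937353705863
```

Converted, 0.038 m / 0.25 = 0.152, 0.03 m / 0.25 = 0.12.

```bash
python3 nudge.py '{"steps":[[0,-0.0048,0.0048,0.152,0],[0,0,0,0.152,0],[0,0,0,0.152,0],[0,0,0,0.12,0],[0,0,0,0.02,0],[0,0,0,0,0],[0,0,0,0,0]]}'; python3 rel.py; python3 - <<'E'
from m import *
from cell import r, job, monitor, snapshot
t=snapshot("top")["pixels"][150:260,290:400];s=snapshot("side")["pixels"][130:240,275:385]
cv2.imwrite("pics/a1.png",np.hstack([cv2.resize(i,(400,400),interpolation=2) for i in(t,s)])[:,:,::-1])
E
```

```text
clock: 1.77
eef_pos: [0.4135, -0.3586, 0.0916]
eef_rot: [3.141, -0.002, 0.001]
force: [0.6, -1.1, 0.3]
opening: -0.0001
grasp_force: 0.0
red tool delta to TCP z .085: [ 0.0016 -0.0038  0.0066]
far tool delta to TCP z .085: [ 0.1397 -0.0987  0.0067]
long tool delta to TCP z .085: [ 0.1415 -0.0067  0.0067]
last tool delta to TCP z .085: [-0.0003 -0.0958  0.0066]
yaw -0.0014 down [ 0.001 -0.001 -1.   ] [ 0.57 -1.06  0.34] 1.7667 -5.252729474312545e-05
```

View pics/a1.png

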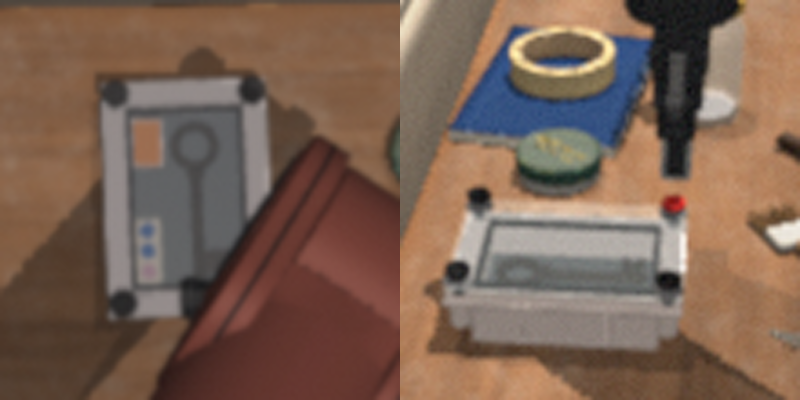

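The side view shows the shut fingertip just above the red head, at (675,175) against (673,203). The top view shows the box where it was. I'll centre it and come down.

Converted, 0.007 m / 0.25 = 0.028, -0.003 m / 0.25 = -0.012.

```bash
python3 nudge.py '{"steps":[[0,0.004,-0.012,0.028,0],[0,0,0,0,0],[0,0,0,0,0],[0,0,0,0,0]]}'; python3 rel.py|egrep 'red|yaw'
```

```text
clock: 2.2
eef_pos: [0.4145, -0.3544, 0.0837]
eef_rot: [3.141, 0.0, 0.001]
force: [0.1, -0.2, 0.2]
opening: -0.0001
grasp_force: 0.0
red tool delta to TCP z .085: [ 0.0005  0.0003 -0.0013]
yaw 0.0 down [ 0. -0. -1.] [ 0.11 -0.17  0.21] 2.2 -0.00010985714144353892
```

Converted, 0.004 m / 0.25 = 0.016, 0.003 m / 0.25 = 0.012.

```bash
python3 nudge.py '{"steps":[[0,0,0,0.016,0],[0,0,0,0.012,0],[0,0,0,0.008,0],[0,0,0,0,0],[0,0,0,0,0]]}'|egrep 'pos|force'; python3 nudge.py '{"steps":[[0,0,0,0.008,0],[0,0,0,0,0],[0,0,0,0,0]]}' |egrep 'pos|force'; python3 nudge.py '{"steps":[[0,0,0,0.008,0],[0,0,0,0,0],[0,0,0,0,0]]}' |egrep 'pos|force'
```

```text
eef_pos: [0.4142, -0.3543, 0.0741]
force: [0.4, -0.1, 0.6]
grasp_force: 0.0
eef_pos: [0.4144, -0.3544, 0.0723]
force: [-0.6, 0.1, 0.9]
grasp_force: 0.8
eef_pos: [0.4144, -0.3545, 0.0704]
force: [-0.8, 0.0, 3.2]
grasp_force: 1.5
```

Converted, 0.0015 m / 0.25 = 0.006.

```bash
for i in 1; do python3 nudge.py '{"steps":[[0,0,0,0.006,0],[0,0,0,0,0],[0,0,0,0,0]]}'|egrep 'pos|^force'; python3 nudge.py '{"steps":[[0,0,0,0.006,0],[0,0,0,0,0],[0,0,0,0,0]]}' |egrep 'pos|^force'; python3 nudge.py '{"steps":[[0,0,0,0.006,0],[0,0,0,0,0],[0,0,0,0,0]]}' |egrep 'pos|^force'; done
```

```text
eef_pos: [0.4144, -0.3545, 0.0689]
force: [-1.5, 0.3, 4.4]
eef_pos: [0.4144, -0.3545, 0.0675]
force: [-1.0, 0.5, 5.1]
eef_pos: [0.4144, -0.3545, 0.0663]
force: [-2.5, 1.0, 7.2]
```

Converted, 0.0015 m / 0.25 = 0.006.

```bash
python3 nudge.py '{"steps":[[0,0,0,0.006,0],[0,0,0,0,0],[0,0,0,0,0]]}'|egrep 'pos|^force'; python3 nudge.py '{"steps":[[0,0,0,0.004,0],[0,0,0,0,0],[0,0,0,0,0]]}' |egrep 'pos|^force'; python3 nudge.py '{"steps":[[0,0,0,0.004,0],[0,0,0,0,0],[0,0,0,0,0]]}' |egrep 'pos|^force'
```

```text
eef_pos: [0.4144, -0.3546, 0.0652]
force: [-3.7, 3.6, 12.9]
eef_pos: [0.4144, -0.3546, 0.0647]
force: [-5.3, 3.2, 17.4]
eef_pos: [0.4145, -0.3546, 0.0641]
force: [-6.6, 5.8, 22.2]
```

Converted, 0.034 m / 0.25 = 0.136, -0.03 m / 0.25 = -0.12.

```bash
python3 nudge.py '{"steps":[[0,0,0,-0.048,0],[0,0,0,-0.12,0],[0,0.136,-0.094,0,0],[0,0.136,-0.094,0,0],[0,0.136,-0.094,0,0],[0,0.136,-0.094,0,0],[0,0,0,0,0],[0,0,0,0,0],[0,0,0,0,0]]}' ; python3 rel.py|egrep 'far|yaw'; python3 - <<'E'
from m import *
from cell import r, job, monitor, snapshot
t=snapshot("top")["pixels"][150:260,290:400];s=snapshot("side")["pixels"][130:240,275:385]
cv2.imwrite("pics/a2.png",np.hstack([cv2.resize(i,(400,400),interpolation=2) for i in(t,s)])[:,:,::-1])
E
```

```text
clock: 5.37
eef_pos: [0.55, -0.2605, 0.1039]
eef_rot: [-3.142, -0.0, 0.002]
force: [-0.6, -0.1, -0.6]
opening: -0.0002
grasp_force: 0.0
far tool delta to TCP z .085: [ 0.0033 -0.0004  0.0189]
yaw 0.0002 down [-0.001  0.    -1.   ] [-0.57 -0.11 -0.64] 5.3667 -0.00018229847773685012
```

View pics/a2.png

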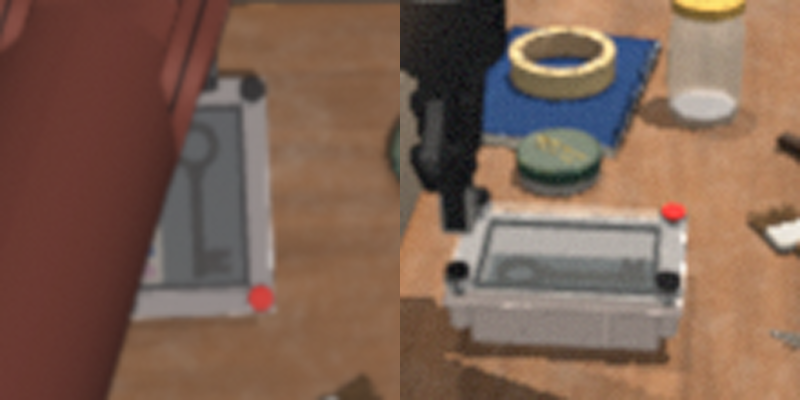

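Red now sits low, at (673,212) against 203 before, and the box has not shifted. The hand is over the far plunger.

Converted, 0.015 m / 0.25 = 0.06, 0.01 m / 0.25 = 0.04.

```bash
python3 nudge.py '{"steps":[[0,0.012,0,0.06,0],[0,0,0,0.04,0],[0,0,0,0.012,0],[0,0,0,0,0],[0,0,0,0,0],[0,0,0,0,0]]}'|egrep 'pos|^force'; python3 nudge.py '{"steps":[[0,0,0,0.008,0],[0,0,0,0,0]]}' |egrep 'pos|^force'; python3 nudge.py '{"steps":[[0,0,0,0.008,0],[0,0,0,0.008,0],[0,0,0,0,0],[0,0,0,0,0]]}' |egrep 'pos|^force'
```

```text
eef_pos: [0.5534, -0.2607, 0.0768]
force: [-0.8, 0.3, 0.9]
eef_pos: [0.5534, -0.2604, 0.0744]
force: [-1.4, 0.2, -0.1]
eef_pos: [0.5534, -0.2605, 0.0707]
force: [-1.8, 1.0, 3.8]
```

Converted, 0.0015 m / 0.25 = 0.006.

```bash
python3 nudge.py '{"steps":[[0,0,0,0.006,0],[0,0,0,0,0],[0,0,0,0,0]]}'|egrep 'pos|^force'; python3 nudge.py '{"steps":[[0,0,0,0.006,0],[0,0,0,0,0],[0,0,0,0,0]]}' |egrep 'pos|^force'
```

```text
eef_pos: [0.5534, -0.2604, 0.0692]
force: [-2.5, 0.5, 5.7]
eef_pos: [0.5534, -0.2604, 0.0677]
force: [-1.7, 2.0, 6.6]
```

Converted, 0.0015 m / 0.25 = 0.006.

```bash
python3 nudge.py '{"steps":[[0,0,0,0.006,0],[0,0,0,0,0],[0,0,0,0,0]]}'|egrep 'pos|^force'; python3 nudge.py '{"steps":[[0,0,0,0.006,0],[0,0,0,0,0],[0,0,0,0,0]]}' |egrep 'pos|^force'; python3 nudge.py '{"steps":[[0,0,0,0.004,0],[0,0,0,0,0],[0,0,0,0,0]]}' |egrep 'pos|^force'
```

```text
eef_pos: [0.5535, -0.2605, 0.0665]
force: [-3.8, 1.3, 7.6]
eef_pos: [0.5535, -0.2605, 0.0655]
force: [-4.7, 2.3, 13.0]
eef_pos: [0.5535, -0.2605, 0.065]
force: [-6.9, 2.8, 17.4]
```

Converted, 0.001 m / 0.25 = 0.004.

```bash
python3 nudge.py '{"steps":[[0,0,0,0.004,0],[0,0,0,0,0],[0,0,0,0,0]]}'|egrep 'pos|^force'; python3 nudge.py '{"steps":[[0,0,0,-0.048,0],[0,0,0,-0.072,0],[0,0,0.124,0,0],[0,0.004,0.124,0,0],[0,0,0.118,0,0],[0,0,0,0,0],[0,0,0,0,0],[0,0,0,0,0]]}' |egrep 'pos|^force'; python3 rel.py|egrep 'long|yaw'
```

```text
eef_pos: [0.5535, -0.2605, 0.0645]
force: [-8.5, 4.3, 22.4]
eef_pos: [0.5544, -0.3513, 0.092]
force: [-0.2, 1.5, -0.2]
long tool delta to TCP z .085: [0.0006 0.0008 0.007 ]
yaw -0.0002 down [-0.     0.001 -1.   ] [-0.21  1.46 -0.2 ] 8.6333 -1.7804952727817165e-05
```

Converted, 0.01 m / 0.25 = 0.04, 0.005 m / 0.25 = 0.02.

```bash
python3 nudge.py '{"steps":[[0,0,0,0.04,0],[0,0,0,0.02,0],[0,0,0,0.008,0],[0,0,0,0,0],[0,0,0,0,0]]}'|egrep 'pos|^force'; python3 nudge.py '{"steps":[[0,0,0,0.008,0],[0,0,0,0.004,0],[0,0,0,0,0],[0,0,0,0,0]]}' |egrep 'pos|^force'; python3 nudge.py '{"steps":[[0,0,0,0.006,0],[0,0,0,0.006,0],[0,0,0,0,0],[0,0,0,0,0]]}' |egrep 'pos|^force'
```

```text
eef_pos: [0.5543, -0.3515, 0.075]
force: [-1.3, -0.0, 0.2]
eef_pos: [0.5546, -0.352, 0.0727]
force: [-0.1, 1.4, 3.6]
eef_pos: [0.5546, -0.352, 0.0696]
force: [-0.5, 1.6, 4.0]
```

Converted, 0.0015 m / 0.25 = 0.006.

```bash
python3 nudge.py '{"steps":[[0,0,0,0.006,0],[0,0,0,0,0],[0,0,0,0,0]]}'|egrep 'pos|^force'; python3 nudge.py '{"steps":[[0,0,0,0.004,0],[0,0,0,0,0],[0,0,0,0,0]]}' |egrep 'pos|^force'
```

```text
eef_pos: [0.5546, -0.352, 0.0681]
force: [-0.7, -0.0, 4.6]
eef_pos: [0.5546, -0.3519, 0.0671]
force: [-1.2, 1.0, 5.0]
```

Converted, 0.0015 m / 0.25 = 0.006.

```bash
python3 nudge.py '{"steps":[[0,0,0,0.006,0],[0,0,0,0,0],[0,0,0,0,0]]}'|egrep 'pos|^force'; python3 nudge.py '{"steps":[[0,0,0,0.004,0],[0,0,0,0,0],[0,0,0,0,0]]}' |egrep 'pos|^force'; python3 nudge.py '{"steps":[[0,0,0,0.004,0],[0,0,0,0,0],[0,0,0,0,0]]}' |egrep 'pos|^force'
```

```text
eef_pos: [0.5546, -0.352, 0.066]
force: [-1.8, 1.5, 7.9]
eef_pos: [0.5547, -0.352, 0.0656]
force: [-2.7, 3.0, 12.4]
eef_pos: [0.5546, -0.352, 0.065]
force: [-4.9, 3.8, 16.3]
```

Converted, 0.001 m / 0.25 = 0.004.

```bash
python3 nudge.py '{"steps":[[0,0,0,0.004,0],[0,0,0,0,0],[0,0,0,0,0]]}'|egrep 'pos|^force'; python3 nudge.py '{"steps":[[0,0,0,-0.048,0],[0,0,0,-0.092,0],[0,-0.1132,-0.0712,0,0],[0,-0.1132,-0.0712,0,0],[0,-0.1132,-0.0712,0,0],[0,-0.1132,-0.0712,0,0],[0,-0.1132,-0.0712,0,0],[0,0,0,0,0],[0,0,0,0,0],[0,0,0,0,0]]}' |egrep 'pos|^force'; python3 rel.py|egrep 'last|yaw'
```

```text
eef_pos: [0.5547, -0.3521, 0.0645]
force: [-6.1, 3.9, 20.1]
eef_pos: [0.4133, -0.2634, 0.0978]
force: [-0.1, -0.1, 0.9]
last tool delta to TCP z .085: [-0.     -0.0007  0.0128]
yaw -0.0005 down [ 0.001 -0.001 -1.   ] [-0.1  -0.07  0.87] 12.05 -0.00019159132445657225
```

Converted, 0.012 m / 0.25 = 0.048, 0.008 m / 0.25 = 0.032.

```bash
python3 nudge.py '{"steps":[[0,0,0,0.048,0],[0,0,0,0.032,0],[0,0,0,0.012,0],[0,0,0,0,0],[0,0,0,0,0]]}'|egrep 'pos|^force'; python3 nudge.py '{"steps":[[0,0,0,0.008,0],[0,0,0,0.004,0],[0,0,0,0,0],[0,0,0,0,0]]}' |egrep 'pos|^force'; python3 nudge.py '{"steps":[[0,0,0,0.006,0],[0,0,0,0.006,0],[0,0,0,0,0],[0,0,0,0,0]]}' |egrep 'pos|^force'
```

```text
eef_pos: [0.4131, -0.263, 0.0741]
force: [0.7, 0.0, 0.3]
eef_pos: [0.4133, -0.2631, 0.0717]
force: [-0.0, -0.4, 2.3]
eef_pos: [0.4133, -0.2631, 0.0686]
force: [0.4, -0.0, 3.5]
```

Converted, 0.0015 m / 0.25 = 0.006.

```bash
python3 nudge.py '{"steps":[[0,0,0,0.006,0],[0,0,0,0,0],[0,0,0,0,0]]}'|egrep 'pos|^force'; python3 nudge.py '{"steps":[[0,0,0,0.004,0],[0,0,0,0,0],[0,0,0,0,0]]}' |egrep 'pos|^force'
```

```text
eef_pos: [0.4133, -0.2631, 0.0671]
force: [1.4, -0.7, 3.6]
eef_pos: [0.4133, -0.2631, 0.0664]
force: [-0.3, 0.5, 7.5]
```

Converted, 0.001 m / 0.25 = 0.004.

```bash
python3 nudge.py '{"steps":[[0,0,0,0.004,0],[0,0,0,0,0],[0,0,0,0,0]]}'|egrep 'pos|^force'; python3 nudge.py '{"steps":[[0,0,0,0.004,0],[0,0,0,0,0],[0,0,0,0,0]]}' |egrep 'pos|^force'; python3 nudge.py '{"steps":[[0,0,0,0.004,0],[0,0,0,0,0],[0,0,0,0,0]]}' |egrep 'pos|^force'
```

```text
eef_pos: [0.4133, -0.2631, 0.0657]
force: [-1.1, 1.7, 12.4]
eef_pos: [0.4133, -0.2631, 0.0651]
force: [-3.5, 2.2, 16.0]
eef_pos: [0.4134, -0.2632, 0.0644]
force: [-5.5, 3.1, 20.5]
```

```bash
python3 nudge.py '{"steps":[[0,0,0,-0.04,0],[0,0,0,-0.14,0],[0,0,0,-0.16,0],[0,0,0,-0.16,0],[0,0,0,-0.16,0],[0,-0.08,0.14,0,0],[0,-0.08,0.14,0,0],[0,-0.08,0.14,0,0],[0,-0.08,0.14,0,0],[0,-0.08,0.14,0,0]]}'|egrep 'pos|^force';python3 nudge.py '{"steps":[[0,-0.08,0.14,0,0],[0,-0.08,0.14,0,0],[0,-0.08,0.14,0,0],[0,-0.08,0.14,0,0],[0,0,0,0,0],[0,0,0,0,0],[0,0,0,0,0]]}'|egrep 'pos|^force'; python3 - <<'E'
from m import *
from cell import r, job, monitor, snapshot
t=snapshot("top");s=snapshot("side");s0=pickle.load(open("side.pkl","rb"));t0=pickle.load(open("top.pkl","rb"))
G={"red":((362,232),(350,187)),"far":((322,175),(291,207)),"long":((360,174),(297,185)),"last":((323,233),(348,207))}
for k,(a,b) in G.items():
    c="red" if k=="red" else "b"
    A=blob(t,a,c);B=blob(s,(b[0],b[1]+2),c)
    print(k,A,B,*( tri(t,A[0],s,B[0]) if A and B else ()))
cv2.imwrite("pics/a3.png",t["pixels"][:,:,::-1])
c=[cv2.resize(i["pixels"][130:240,275:385],(400,400),interpolation=2) for i in(s0,s)]
cv2.imwrite("pics/a4.png",np.hstack(c)[:,:,::-1])
E
```

```text
eef_pos: [0.3111, -0.439, 0.2277]
force: [1.7, -0.8, -0.5]
eef_pos: [0.233, -0.5772, 0.2271]
force: [-0.7, 1.2, -0.4]
red (array([361.48484848, 231.60606061]), np.int32(33)) (array([349.85185185, 187.62962963]), np.int32(27)) [ 0.41417269 -0.35577897  0.05732746] [np.float64(0.00036421485386812613), np.float64(0.0003642148538681737)]
far (array([321.25, 175.25]), np.int32(20)) (array([290.57894737, 206.68421053]), np.int32(19)) [ 0.55309864 -0.26055964  0.05555512] [np.float64(0.0009165057108558524), np.float64(0.0009165057108558962)]
long (array([358.88235294, 174.41176471]), np.int32(17)) (array([296.30769231, 186.        ]), np.int32(13)) [ 0.55456085 -0.35280951  0.05568945] [np.float64(0.00013054158000672187), np.float64(0.0001305415800065788)]
last (array([323.23076923, 232.76923077]), np.int32(13)) (array([348.38095238, 209.42857143]), np.int32(21)) [ 0.41269556 -0.2629537   0.05564726] [np.float64(0.0005989168229425492), np.float64(0.0005989168229424473)]
```

View pics/a3.png

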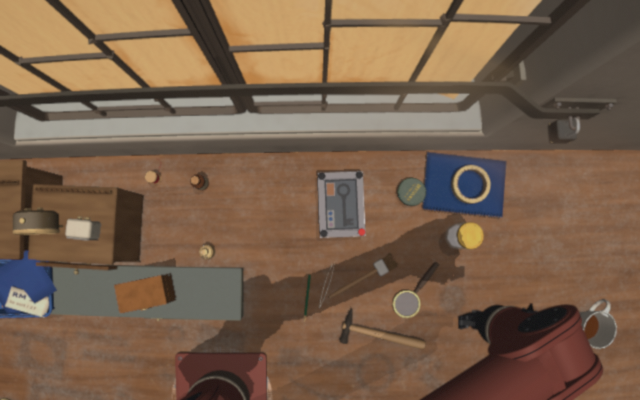

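View pics/a4.png

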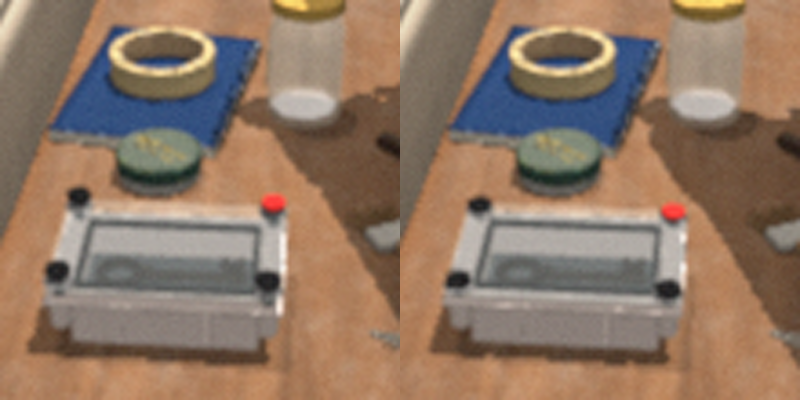

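All four heads have dropped 7–8 mm and sit level, and the box and the other items are where they were. The hand is clear.

```bash
python3 -c "
from cell import r, job, monitor, snapshot
print(job.job_done())"
```

```text
the job is handed in; nothing more can be done
None
```

I pressed the four plungers home in the order asked (red, far, long, last), each with about 20–22 N. The final pictures show all four heads 7–8 mm lower, with the box and the other things not visibly moved; the hand is clear and the job is handed in.

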